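# Bolt the sample case shut in the bottling room

### The job

Bolt the square steel-lidded case shut: lift the handle of the barrel bolt on its lid out of the notch it lies in, slide the bolt across through its keeper, and let the handle drop fully into the other notch, then let go. Leave the bolt of the narrow case drawn back as it is.

Things in the scene. Friction and masses are not known exactly. Their poses are not given: they have to be found in the camera images.
- square_knob (a point): Centre of the 26 mm black ball on the bolt handle of the square case (270 x 270 mm, 100 high, fixed). Axes turn with the handle: y along the rod, the way the bolt slides shut; handle down: z up, x level from ball to rod. The rod's axis (level, 20 mm above the lid) is then 61 mm along +x and 22 mm along -z; the ball is 42 mm above the lid, clear on both sides along y.
- square_bolt (a joint): Slide of the square case's bolt (14 mm steel rod) in m, growing along the knob's y: 0 = stem mid first notch (starts within 4 mm), 0.050 = mid other notch, through the keeper; stops at -0.008 and 0.058, 0.4 N friction. Notches are 26 mm wide, open-topped, in an upright plate 6 mm thick, 33 mm out from the rod's axis towards the ball, its top 46 mm above the lid.
- square_handle (a joint): Swing of that handle (8 mm stem, ball centre 65 mm from the rod) up about the rod's axis, rad: 0 = down in a notch, where it starts, the stem then sloping 20 degrees up from level; above 0.5 the stem clears the notched plate and the bolt can slide; stops at 1.2. About 60 g; swings freely and falls down when let go.
- narrow_bolt (a joint): Slide in m of the same kind of bolt on the narrow case (270 x 140 mm, 100 high, fixed), which stands beside the square one, on either side of it. Starts near 0, drawn back, its handle down in the first notch; it is to stay so.

How it is judged:
On the way:
1. the handle of the square case's bolt is lifted out of the first notch (value of joint square_handle above 0.35 rad and value of joint square_bolt below 0.02 m), for 0.05 s.
At the end, for the whole second after the job is handed in: The square case's bolt is slid across by at least 38 mm, its handle lies down in the other notch (swung up by less than 0.1 rad), and the narrow case's bolt is still drawn back (slid by less than 20 mm) (value of joint square_bolt above 0.038 m and value of joint square_handle below 0.1 rad and value of joint narrow_bolt below 0.02 m); the robot touches nothing.
It fails at once if the narrow case's bolt is slid shut by more than 20 mm (value of joint narrow_bolt above 0.02 m).
It also fails if it takes over 37 s, if anything falls off the work surface, if the arm or the gripper's body presses on something with over 40 N, if the wrist force passes 120 N, or if a joint passes its speed limit or range.

### The arm

A 6-joint arm with a two-finger parallel gripper is mounted at the origin on the work surface. World frame = base frame: x ahead of the robot, y to its left, z up, the work surface at z = 0. Lengths are in m, angles in rad, forces in N, time in s.
With the tool pointing down it reaches from about 0.35 to 0.85 m from the base axis. Payload 8.1 kg.
Tool frame: the origin (TCP) lies midway between the tips of the shut fingers; the grasp point (between the pads) lies 19 mm behind it; z points along the fingers, y is the direction in which the jaws open and shut (so a half turn about z gives the same grasp; the last joint's range is limited). The gripper opens to 93 mm and grips with 3 to 60 N. Pads are 15 mm wide; open, the fingers measure 128 mm over their backs; the gripper's body (75 mm by 188 mm) begins 65 mm behind the grasp point.
Start: joints at [-1.2, 0.13, 1.488, -0, 1.523, -0.085], TCP at [0.264, -0.539, 0.219] pointing down, gripper open.
Joint ranges: [-2.96, 2.96], [-0.89, 2.26], [0.02, 2.5], [-1.34, 4.48], [0, 2.73], [-2.66, 2.66]. Speed limits (rad/s): [2.39, 2.39, 2.79, 3.14, 3.14, 3.14].

### API

Orientations are given as a rotation vector (axis times angle).
In Python, from plant import robot gives the robot as it stands. The module is installed in compiled form; this text tells all that it offers.
- The arm moves only by the shell command python3 -m pendant 'ROWS' [FORCE]. ROWS is JSON, a list of rows, each an object with "translation": the shift along the tool's x, y, z in mm, a list of three; "twist": the turn, a rotation vector about the tool's x, y, z in rad, a list of three; "grip": the opening, from -1 (shut) to 1 (fully open). A call has exactly 10 rows; each row shifts and turns the pose as measured when the row begins, along the tool's axes as they then stand; what a row does not reach is not made up. A row lasts 1/10 s, in which the tool goes at most 50 mm and 8.59 degrees, less where a joint would pass 70% of its speed; a pose out of reach is approached as far as the arm can. A call is refused whole if a number of a shift passes 50 or a number of a turn 0.15, either way. A call with a gripper value outside its range is refused whole. The fingers move at their own pace and stop on an object; FORCE is the grip in N (left out, the last holds). Time passes only in rows, so rows that do not move let the fingers close, or fill a call up. It gives the time, the measured TCP pose, the force and the opening at its end, in the units of the state.
- robot.read_state(): the state, without advancing time (a new reading comes with each control period).
- robot.read_camera(name): name is "scene" or "top" or "wrist"; returns (picture, depth): 400x640x3 uint8, red, green, blue; 400x640 float32, m along the optical axis (not along the pixel's ray), 0 where there is no reading.
- robot.camera_info(name): a dict with "vertical_fov" (degrees; the focal length in pixels is half the picture's height over the tangent of half this angle, whatever the lens; pixels are square), "cx", "cy" (the principal point, pixels), "cam_to_world" (4x4, takes a point from camera to world coordinates). Camera axes: x right, y up, looking along -z (the intrinsics and any distortion apply to the point x, -y, -z); pixel columns grow to the right and rows downward; lengths in m; the calibration is good to about 2 mm. A picture is of the moment at which its call begins: read the wrist's pose just before it. camera_info takes no time and is no camera call; for the wrist camera it gives the pose at the moment of the call.
- robot.close_job(): hands the job in, once; it reports no verdict.
The state is a dict: "t": time; "q": joint angles; "dq": joint speeds; "joint_torque": joint torques, N m; "tool_pos": TCP position; "orientation": TCP orientation; "force": force on the tool from outside, world axes, zero at the start; "wrist_torque": the same for the moment, N m; "opening": finger opening in m.
Only numpy, scipy, OpenCV 4.12 (cv2) and the standard library are available. Lean on these libraries where they do the work, as an engineer would, in place of code of your own. Each camera call takes 0.05 s, during which the arm holds its last target. There are 200 camera calls.

## Working session

There is one attempt and no reset: what is moved stays moved. The work goes in short steps, Python scripts to look and compute and a shell command to move; the robot and the scene stay as the last step left them, time stands still between calls to the robot, and variables do not carry over. Pictures are saved under pics/ and viewed, about 8 in all and at most 12, crops included, and the job is handed in when it is done.

```bash
mkdir -p pics; cat > h.py <<'E'
import numpy as np,cv2
from plant import robot
def cam(n):
    i=robot.camera_info(n); im,d=robot.read_camera(n); return i,im,d
def pts(i,d):
    f=200/np.tan(np.radians(i['vertical_fov'])/2)
    v,u=np.mgrid[0:400,0:640]
    p=np.stack([(u-i['cx'])/f*d,-(v-i['cy'])/f*d,-d,np.ones_like(d)],-1)
    return (p@np.array(i['cam_to_world']).T)[...,:3]
def save(n,im): cv2.imwrite('pics/'+n,cv2.cvtColor(im,cv2.COLOR_RGB2BGR))
E
python3 - <<'E'
from h import *
ims=[]
for n in('top','scene'):
    i,im,d=cam(n); ims.append(im); np.savez(n+'.npz',im=im,d=d,P=pts(i,d)); print(n,{k:(np.round(v,3).tolist()) if k=='cam_to_world' else v for k,v in i.items()},(d>0).mean())
save('a.png',cv2.resize(np.vstack(ims),(480*1,600)));save('top.png',ims[0]);save('scene.png',ims[1])
print(robot.read_state())
E
```

```text
top {'vertical_fov': 53.91263618968259, 'cx': 321.0026269959534, 'cy': 192.2651816690553, 'cam_to_world': [[-0.005, 0.999, -0.031, 0.529], [-1.0, -0.005, 0.015, -0.028], [0.015, 0.032, 0.999, 0.949], [0.0, 0.0, 0.0, 1.0]]} 0.9960078125
scene {'vertical_fov': 52.244515153172216, 'cx': 316.9322158199792, 'cy': 199.23969728106195, 'cam_to_world': [[-0.641, -0.623, 0.448, 0.967], [0.767, -0.528, 0.365, 0.26], [0.009, 0.578, 0.816, 0.856], [0.0, 0.0, 0.0, 1.0]]} 0.99616796875
{'t': 0.1, 'q': array([-1.20042059e+00,  1.31080073e-01,  1.48919178e+00,  2.73301600e-06,
        1.52299099e+00, -8.54125004e-02]), 'dq': array([-0.0021951 , -0.00114775, -0.00286957,  0.00137349,  0.00079395,
       -0.00038635]), 'joint_torque': array([ 4.34002832e-04, -5.61341143e+01, -4.93094838e+01,  7.69649469e-02,
        2.91739544e-02, -6.86059593e-05]), 'tool_pos': array([ 0.26392737, -0.53825482,  0.21768392]), 'orientation': array([-3.05875380e+00, -7.09395515e-01,  3.68102278e-04]), 'force': array([ 0.22152399, -0.14529588,  0.43051419]), 'wrist_torque': array([ 0.00147652, -0.03447784,  0.02341269]), 'opening': 0.09264188742878693}
```

View pics/top.png

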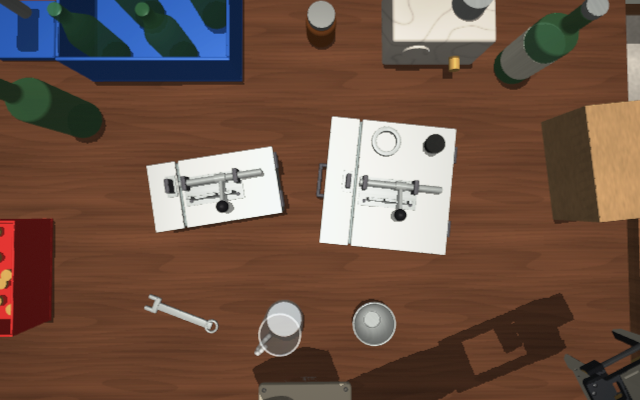

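View pics/scene.png

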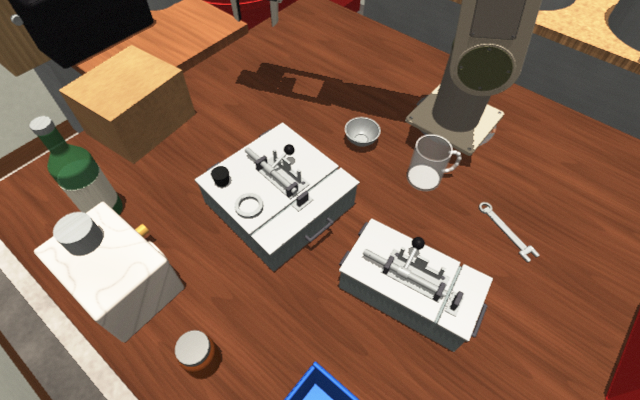

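The top view shows the square case on the right, with its ball at about (400,215), the rod along row ~187 and the keeper at (348,181). A loose-looking black cap sits at (433,144). The narrow case is on the left. The bolt shuts toward image left, which is world +y.

```bash
python3 - <<'E'
from h import *
for n,(r0,r1,c0,c1) in {'top':(205,226,390,412),'scene':(141,158,280,298)}.items():
    z=np.load(n+'.npz'); im=z['im'].astype(int);P=z['P']
    m=np.zeros((400,640),bool); m[r0:r1,c0:c1]=im[r0:r1,c0:c1].max(-1)<70
    if n=='top': m&=P[...,2]>.125
    v,u=np.nonzero(m); p=P[m]; print(n,m.sum(),u.mean(),v.mean(),np.ptp(u),np.ptp(v),p.mean(0).round(4),np.median(p,0).round(4),p.max(0).round(4),p.min(0).round(4))
z=np.load('top.npz');P=z['P'];im=z['im']
for v,u in [(140,340),(230,340),(230,430),(160,400),(110,335)]: print(P[v,u].round(4))
# lid edges & rod: points
Q=P[110:260,310:465]; m=(Q[...,2]>.095)&(Q[...,2]<.106)
h=np.argwhere(m)[:,::-1].astype(np.float32)
xy=Q[m][:,:2].astype(np.float32); r=cv2.minAreaRect(xy); print('lid',r)
m=(Q[...,2]>.119)&(Q[...,2]<.135); xy=Q[m]
print('rodish',len(xy)); 
m=m&(Q[...,0]>.50)&(Q[...,0]<.56); xy=Q[m]; print(cv2.fitLine(xy[:,:2].astype(np.float32),cv2.DIST_HUBER,0,.01,.01).ravel(),xy.mean(0))
for u in range(385,420,5): print(u,P[180:225:3,u,:].round(3)[:,[0,2]].tolist())
E
```

```text
top 107 399.68224299065423 214.54205607476635 11 11 [ 0.5078 -0.1996  0.1513] [ 0.507  -0.1994  0.1521] [ 0.5191 -0.19    0.1559] [ 0.4965 -0.2108  0.1417]
scene 73 288.7808219178082 149.23287671232876 9 9 [ 0.5128 -0.197   0.1499] [ 0.5135 -0.1969  0.1509] [ 0.5217 -0.1887  0.1568] [ 0.5013 -0.2067  0.1376]
[ 0.6687 -0.0825  0.1011]
[ 0.4738 -0.0813  0.0984]
[ 0.4728 -0.2757  0.1015]
[ 0.6251 -0.2133  0.0977]
[ 0.7595 -0.0775 -0.0032]
lid ((0.570114254951477, -0.19047099351882935), (0.2807362377643585, 0.27650150656700134), 84.00725555419922)
rodish 992
[ 0.15470192 -0.9879612   0.5484592  -0.21969908] [ 0.54944272 -0.22898616  0.12609019]
385 [[0.581, 0.102], [0.573, 0.127], [0.567, 0.127], [0.562, 0.102], [0.555, 0.104], [0.549, 0.106], [0.542, 0.102], [0.536, 0.137], [0.529, 0.103], [0.523, 0.1], [0.516, 0.099], [0.51, 0.101], [0.503, 0.098], [0.497, 0.101], [0.491, 0.1]]
390 [[0.581, 0.101], [0.573, 0.126], [0.567, 0.127], [0.562, 0.104], [0.555, 0.103], [0.549, 0.103], [0.542, 0.099], [0.535, 0.147], [0.529, 0.102], [0.523, 0.1], [0.516, 0.1], [0.51, 0.102], [0.503, 0.1], [0.49
[... 527 characters left out ...]
], [0.573, 0.128], [0.567, 0.131], [0.561, 0.125], [0.555, 0.104], [0.549, 0.104], [0.542, 0.106], [0.536, 0.119], [0.529, 0.103], [0.523, 0.104], [0.516, 0.097], [0.511, 0.154], [0.505, 0.15], [0.499, 0.148], [0.49, 0.099]]
410 [[0.581, 0.102], [0.575, 0.1], [0.567, 0.126], [0.561, 0.125], [0.555, 0.103], [0.549, 0.104], [0.542, 0.104], [0.535, 0.147], [0.529, 0.105], [0.523, 0.103], [0.516, 0.103], [0.51, 0.099], [0.503, 0.1], [0.497, 0.101], [0.49, 0.1]]
415 [[0.581, 0.099], [0.573, 0.13], [0.567, 0.131], [0.56, 0.131], [0.554, 0.131], [0.549, 0.1], [0.542, 0.103], [0.536, 0.101], [0.529, 0.103], [0.523, 0.102], [0.516, 0.106], [0.51, 0.101], [0.503, 0.101], [0.497, 0.101], [0.49, 0.098]]
```

```bash
python3 -m pendant '[{"translation":[37,-20,0],"twist":[0,0,0],"grip":1},{"translation":[37,-20,0],"twist":[0,0,0],"grip":1},{"translation":[37,-20,0],"twist":[0,0,0],"grip":1},{"translation":[37,-20,0],"twist":[0,0,0],"grip":1},{"translation":[37,-20,0],"twist":[0,0,0],"grip":1},{"translation":[37,-20,0],"twist":[0,0,0],"grip":1},{"translation":[37,-20,0],"twist":[0,0,0],"grip":1},{"translation":[37,-20,0],"twist":[0,0,0],"grip":1},{"translation":[37,-20,0],"twist":[0,0,0],"grip":1},{"translation":[0,0,0],"twist":[0,0,0],"grip":1}]' 10
python3 -m pendant '[{"translation":[0,0,0],"twist":[0,0,0.14],"grip":1},{"translation":[0,0,0],"twist":[0,0,0.14],"grip":1},{"translation":[0,0,0],"twist":[0,0,0.14],"grip":1},{"translation":[0,0,0],"twist":[0,0,0.14],"grip":1},{"translation":[0,0,0],"twist":[0,0,0],"grip":1},{"translation":[0,0,0],"twist":[0,0,0],"grip":1},{"translation":[0,0,0],"twist":[0,0,0],"grip":1},{"translation":[0,0,0],"twist":[0,0,0],"grip":1},{"translation":[0,0,0],"twist":[0,0,0],"grip":1},{"translation":[0,0,0],"twist":[0,0,0],"grip":1}]'
cat > look.py <<'E'
from h import *
import sys
from scipy.spatial.transform import Rotation as R
s=robot.read_state(); T=s['tool_pos']; M=R.from_rotvec(s['orientation']).as_matrix()
i,im,d=cam('wrist'); P=pts(i,d); save(sys.argv[1],im); np.savez('w.npz',im=im,d=d,P=P)
print('t',s['t'],'tcp',T.round(4),'F',s['force'].round(2),'op',s['opening']); print(M.round(3))
near=np.hypot(P[...,0]-.508,P[...,1]+.2)<.1
m=near&(im.max(-1)<75)&(P[...,2]>.128)&(P[...,2]<.24)
n,l,st,c=cv2.connectedComponentsWithStats(m.astype(np.uint8))
for k in range(1,n):
    if st[k,4]>60:
        p=P[l==k]; print(st[k],c[k].round(1),'mid',((p.max(0)+p.min(0))/2).round(4),'max',p.max(0).round(4),'min',p.min(0).round(4))
E
python3 look.py w1.png
```

```text
t: 1.1
tool_pos: [0.4884, -0.2175, 0.2126]
orientation: [-3.053, -0.7, 0.006]
force: [-0.2, -0.4, 0.4]
opening: 0.0932
t: 2.1
tool_pos: [0.4859, -0.2176, 0.2094]
orientation: [-3.127, 0.179, 0.019]
force: [-0.7, 0.4, 0.4]
opening: 0.0931
t 2.1 tcp [ 0.4859 -0.2176  0.2094] F [-0.72  0.36  0.4 ] op 0.0931241835791623
[[ 0.993 -0.114 -0.012]
 [-0.114 -0.993  0.01 ]
 [-0.013 -0.008 -1.   ]]
[281 170  31  32 784] [295.8 185.5] mid [ 0.509  -0.2009  0.1482] max [ 0.5211 -0.1889  0.1566] min [ 0.497  -0.2129  0.1398]
[224 233  19  48 470] [234.2 255.1] mid [ 0.4922 -0.1709  0.2249] max [ 0.5003 -0.1696  0.24  ] min [ 0.484  -0.1723  0.2098]
[395 233  20  49 482] [403.7 255. ] mid [ 0.482  -0.2641  0.2245] max [ 0.4897 -0.2621  0.24  ] min [ 0.4743 -0.2661  0.2091]
```

View pics/w1.png

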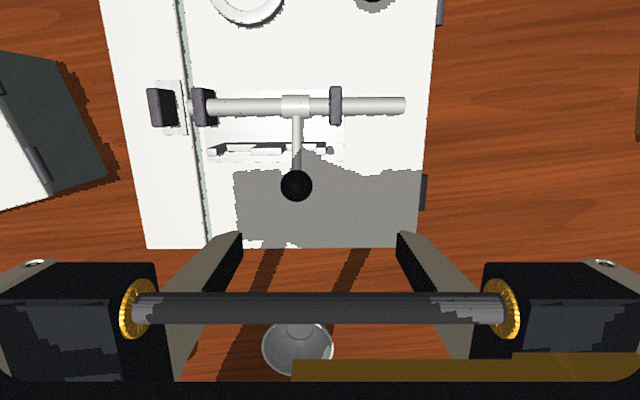

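The ball is at (296,185), measured at (0.509, -0.201, 0.143). The rod is parallel to the jaw axis, and the fingers are clear on both sides.

```bash
python3 -m pendant '[{"translation":[11,-10,0],"twist":[0,0,0],"grip":1},{"translation":[11,-10,0],"twist":[0,0,0],"grip":1},{"translation":[0,0,20],"twist":[0,0,0],"grip":1},{"translation":[0,0,20],"twist":[0,0,0],"grip":1},{"translation":[0,0,0],"twist":[0,0,0],"grip":1},{"translation":[0,0,0],"twist":[0,0,0],"grip":1},{"translation":[0,0,0],"twist":[0,0,0],"grip":1},{"translation":[0,0,0],"twist":[0,0,0],"grip":1},{"translation":[0,0,0],"twist":[0,0,0],"grip":1},{"translation":[0,0,0],"twist":[0,0,0],"grip":1}]'
python3 look.py w2.png
```

```text
t: 3.15
tool_pos: [0.5179, -0.1957, 0.173]
orientation: [-3.129, 0.174, 0.008]
force: [-0.0, 1.0, 1.0]
opening: 0.0931
t 3.15 tcp [ 0.5179 -0.1957  0.173 ] F [-0.    1.    0.96] op 0.09312309760426485
[[ 0.994 -0.111 -0.005]
 [-0.111 -0.994  0.008]
 [-0.006 -0.007 -1.   ]]
[365 129   5  41  83] [366.7 148.5] mid [ 0.5664 -0.234   0.1301] max [ 0.5802 -0.2318  0.1322] min [ 0.5527 -0.2361  0.128 ]
[223 138   6  33  62] [226.  154.8] mid [ 0.574  -0.135   0.1299] max [ 0.5851 -0.1334  0.1318] min [ 0.5629 -0.1367  0.128 ]
[230 191  16  14 111] [239.3 196.3] mid [ 0.5432 -0.1397  0.1371] max [ 0.5462 -0.1358  0.1462] min [ 0.5403 -0.1436  0.128 ]
[280 191  34   8 204] [296.9 194.6] mid [ 0.5403 -0.1818  0.1369] max [ 0.5427 -0.1705  0.1457] min [ 0.538  -0.193   0.1281]
[349 192  13  11  77] [354.6 195. ] mid [ 0.5358 -0.2227  0.1376] max [ 0.5374 -0.2187  0.1456] min [ 0.5342 -0.2266  0.1296]
[ 311  221   35   36 1001] [328.1 238.6] mid [ 0.5093 -0.2006  0.1474] max [ 0.5211 -0.1884  0.1565] min [ 0.4976 -0.2127  0.1383]
[ 201  233   42   59 1046] [225.1 267.5] mid [ 0.5242 -0.1493  0.2035] max [ 0.5323 -0.1478  0.2339] min [ 0.5161 -0.1509  0.1731]
[ 395  233   43   59 1081] [412.7 267.2] mid [ 0.5141 -0.2423  0.2039] max [ 0.5221 -0.2401  0.2343] min [ 0.5062 -0.2444  0.1735]
```

```bash
python3 -m pendant '[{"translation":[-8,6,0],"twist":[0,0,0],"grip":1},{"translation":[0,0,15],"twist":[0,0,0],"grip":1},{"translation":[0,0,15],"twist":[0,0,0],"grip":1},{"translation":[0,0,10],"twist":[0,0,0],"grip":1},{"translation":[0,0,0],"twist":[0,0,0],"grip":1},{"translation":[0,0,0],"twist":[0,0,0],"grip":1},{"translation":[0,0,0],"twist":[0,0,0],"grip":1},{"translation":[0,0,0],"twist":[0,0,0],"grip":1},{"translation":[0,0,0],"twist":[0,0,0],"grip":1},{"translation":[0,0,0],"twist":[0,0,0],"grip":1}]'
```

```text
t: 4.2
tool_pos: [0.5077, -0.201, 0.1291]
orientation: [-3.129, 0.175, 0.009]
force: [0.9, 0.1, 0.5]
opening: 0.0929
```

```bash
python3 -m pendant '[{"translation":[0,0,0],"twist":[0,0,0],"grip":-1},{"translation":[0,0,0],"twist":[0,0,0],"grip":-1},{"translation":[0,0,0],"twist":[0,0,0],"grip":-1},{"translation":[0,0,0],"twist":[0,0,0],"grip":-1},{"translation":[0,0,0],"twist":[0,0,0],"grip":-1},{"translation":[0,0,0],"twist":[0,0,0],"grip":-1},{"translation":[0,0,0],"twist":[0,0,0],"grip":-1},{"translation":[0,0,0],"twist":[0,0,0],"grip":-1},{"translation":[0,0,0],"twist":[0,0,0],"grip":-1},{"translation":[0,0,0],"twist":[0,0,0],"grip":-1}]' 12; python3 look.py w3.png
```

```text
t: 5.2
tool_pos: [0.5082, -0.2012, 0.1299]
orientation: [-3.129, 0.175, 0.007]
force: [-0.2, -0.9, -1.0]
opening: 0.0252
t 5.2 tcp [ 0.5082 -0.2012  0.1299] F [-0.24 -0.86 -1.02] op 0.025214599069846775
[[ 0.994 -0.112 -0.004]
 [-0.112 -0.994  0.007]
 [-0.005 -0.007 -1.   ]]
[365 116  20  53 135] [368.  138.7] mid [ 0.5664 -0.2378  0.1305] max [ 0.5803 -0.2319  0.1329] min [ 0.5525 -0.2438  0.1281]
[185 128   9  42 123] [189.  148.2] mid [ 0.5739 -0.1353  0.1299] max [ 0.5853 -0.1334  0.1319] min [ 0.5625 -0.1371  0.128 ]
[256 195  45  15 385] [279.3 200.2] mid [ 0.5391 -0.1815  0.1368] max [ 0.5428 -0.1698  0.1455] min [ 0.5354 -0.1933  0.1281]
[345 195  17  15 132] [351.9 200.2] mid [ 0.5359 -0.2228  0.1371] max [ 0.5375 -0.2188  0.1462] min [ 0.5344 -0.2268  0.1281]
[193 196  24  18 197] [207.  202.4] mid [ 0.5432 -0.1402  0.1365] max [ 0.5463 -0.1363  0.1448] min [ 0.5401 -0.1441  0.1282]
[   10   233   619   127 32281] [316.5 305.9] mid [ 0.5242 -0.2048  0.1851] max [ 0.5502 -0.1258  0.24  ] min [ 0.4981 -0.2838  0.1302]
```

View pics/w3.png

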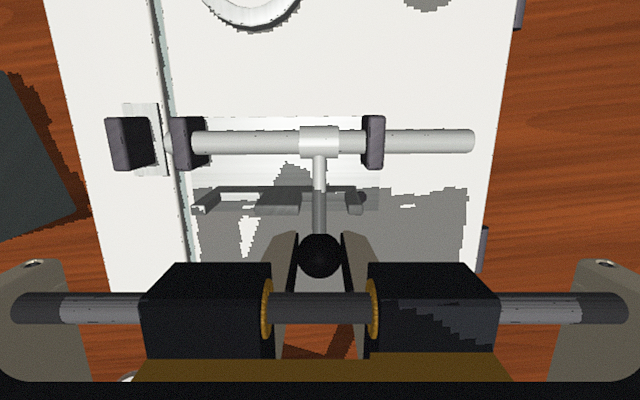

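The grip holds: opening 25 mm, with the ball at (320,255) between the pads and the stem still in the first notch. Next I lift along the arc.

```bash
python3 -m pendant '[{"translation":[2,0,-5.4],"twist":[0,0,0],"grip":-1},{"translation":[2.8,0,-5],"twist":[0,0,0],"grip":-1},{"translation":[3,0,-4.8],"twist":[0,0,0],"grip":-1},{"translation":[3.5,0,-4.5],"twist":[0,0,0],"grip":-1},{"translation":[3.8,0,-4.2],"twist":[0,0,0],"grip":-1},{"translation":[4.2,0,-3.8],"twist":[0,0,0],"grip":-1},{"translation":[4.5,0,-3.4],"twist":[0,0,0],"grip":-1},{"translation":[4.8,0,-3],"twist":[0,0,0],"grip":-1},{"translation":[5,0,-2.6],"twist":[0,0,0],"grip":-1},{"translation":[0,0,0],"twist":[0,0,0],"grip":-1}]'; python3 look.py w4.png | head -4
```

```text
t: 6.25
tool_pos: [0.5448, -0.2051, 0.1691]
orientation: [-3.129, 0.175, 0.008]
force: [-0.4, -0.2, -0.2]
opening: 0.0248
t 6.25 tcp [ 0.5448 -0.2051  0.1691] F [-0.42 -0.19 -0.17] op 0.024816173470389908
[[ 0.994 -0.111 -0.005]
 [-0.111 -0.994  0.008]
 [-0.006 -0.008 -1.   ]]
```

View pics/w4.png

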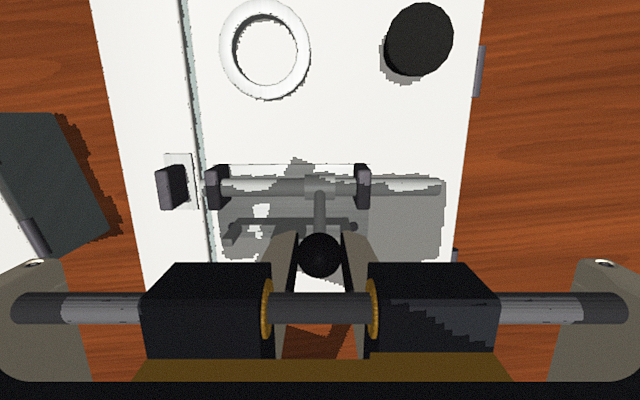

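The handle is up about 0.84 rad and the ball is still gripped, at (320,255), with the stem above the plate. Next I slide it shut.

```bash
python3 -m pendant '[{"translation":[0,-6,0],"twist":[0,0,0],"grip":-1},{"translation":[0,-6,0],"twist":[0,0,0],"grip":-1},{"translation":[0,-6,0],"twist":[0,0,0],"grip":-1},{"translation":[0,-6,0],"twist":[0,0,0],"grip":-1},{"translation":[0,-6,0],"twist":[0,0,0],"grip":-1},{"translation":[0,-6,0],"twist":[0,0,0],"grip":-1},{"translation":[0,-6,0],"twist":[0,0,0],"grip":-1},{"translation":[0,-4,0],"twist":[0,0,0],"grip":-1},{"translation":[0,0,0],"twist":[0,0,0],"grip":-1},{"translation":[0,0,0],"twist":[0,0,0],"grip":-1}]'; python3 look.py w5.png | head -4
```

```text
t: 7.3
tool_pos: [0.5493, -0.1545, 0.1688]
orientation: [-3.129, 0.174, 0.011]
force: [-0.3, -0.3, -1.4]
opening: 0.0251
t 7.3 tcp [ 0.5493 -0.1545  0.1688] F [-0.32 -0.32 -1.44] op 0.02507028360474866
[[ 0.994 -0.111 -0.006]
 [-0.111 -0.994  0.008]
 [-0.007 -0.008 -1.   ]]
```

View pics/w5.png

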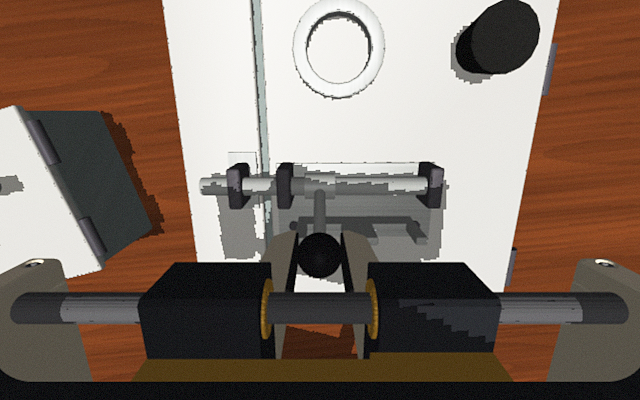

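The bolt tip is now through the keeper, at (205-240,185). Next I lower along the reverse arc.

```bash
python3 -m pendant '[{"translation":[-5,0.5,2.4],"twist":[0,0,0],"grip":-1},{"translation":[-5,0.5,2.8],"twist":[0,0,0],"grip":-1},{"translation":[-4.8,0.5,3.2],"twist":[0,0,0],"grip":-1},{"translation":[-4.5,0.5,3.6],"twist":[0,0,0],"grip":-1},{"translation":[-4.1,0,4],"twist":[0,0,0],"grip":-1},{"translation":[-3.7,0,4.3],"twist":[0,0,0],"grip":-1},{"translation":[-3.3,0,4.6],"twist":[0,0,0],"grip":-1},{"translation":[-2.8,0,4.9],"twist":[0,0,0],"grip":-1},{"translation":[-1.5,0,3],"twist":[0,0,0],"grip":-1},{"translation":[0,0,0],"twist":[0,0,0],"grip":-1}]'
```

```text
t: 8.35
tool_pos: [0.5122, -0.1532, 0.1338]
orientation: [-3.129, 0.176, 0.005]
force: [2.1, -0.2, -1.5]
opening: 0.0252
```

```bash
python3 -m pendant '[{"translation":[0,0,3],"twist":[0,0,0],"grip":-1},{"translation":[0,0,0],"twist":[0,0,0],"grip":-1},{"translation":[0,0,0],"twist":[0,0,0],"grip":1},{"translation":[0,0,0],"twist":[0,0,0],"grip":1},{"translation":[0,0,0],"twist":[0,0,0],"grip":1},{"translation":[0,0,0],"twist":[0,0,0],"grip":1},{"translation":[0,0,0],"twist":[0,0,0],"grip":1},{"translation":[0,0,0],"twist":[0,0,0],"grip":1},{"translation":[0,0,0],"twist":[0,0,0],"grip":1},{"translation":[0,0,0],"twist":[0,0,0],"grip":1}]'
python3 -m pendant '[{"translation":[0,0,-10],"twist":[0,0,0],"grip":1},{"translation":[0,0,-15],"twist":[0,0,0],"grip":1},{"translation":[0,0,-15],"twist":[0,0,0],"grip":1},{"translation":[0,0,-15],"twist":[0,0,0],"grip":1},{"translation":[-10,0,-15],"twist":[0,0,0],"grip":1},{"translation":[-20,0,-10],"twist":[0,0,0],"grip":1},{"translation":[-10,0,0],"twist":[0,0,0],"grip":1},{"translation":[0,0,0],"twist":[0,0,0],"grip":1},{"translation":[0,0,0],"twist":[0,0,0],"grip":1},{"translation":[0,0,0],"twist":[0,0,0],"grip":1}]'
python3 look.py w6.png
```

```text
t: 9.35
tool_pos: [0.5116, -0.1532, 0.131]
orientation: [-3.129, 0.176, 0.009]
force: [-0.2, -0.2, 0.0]
opening: 0.0846
t: 10.35
tool_pos: [0.4739, -0.1503, 0.2245]
orientation: [-3.132, 0.176, -0.006]
force: [-0.8, 1.3, -0.2]
opening: 0.093
t 10.35 tcp [ 0.4739 -0.1503  0.2245] F [-0.81  1.31 -0.22] op 0.09295535386447136
[[ 0.994 -0.112  0.004]
 [-0.112 -0.994  0.004]
 [ 0.004 -0.004 -1.   ]]
[406  65  11  38  95] [408.7  84.6] mid [ 0.5653 -0.2357  0.1302] max [ 0.5796 -0.2318  0.1324] min [ 0.5509 -0.2396  0.128 ]
[303 145  30  31 710] [317.7 160.2] mid [ 0.5137 -0.1529  0.1497] max [ 0.5259 -0.1409  0.1577] min [ 0.5014 -0.1649  0.1418]
[232 233  10  19 105] [237.4 241.6] mid [ 0.4842 -0.1037  0.2324] max [ 0.4878 -0.1028  0.2399] min [ 0.4806 -0.1046  0.2249]
[395 233  12  35 201] [399.4 247.6] mid [ 0.4699 -0.1967  0.2324] max [ 0.4777 -0.1949  0.24  ] min [ 0.4622 -0.1985  0.2248]
```

View pics/w6.png

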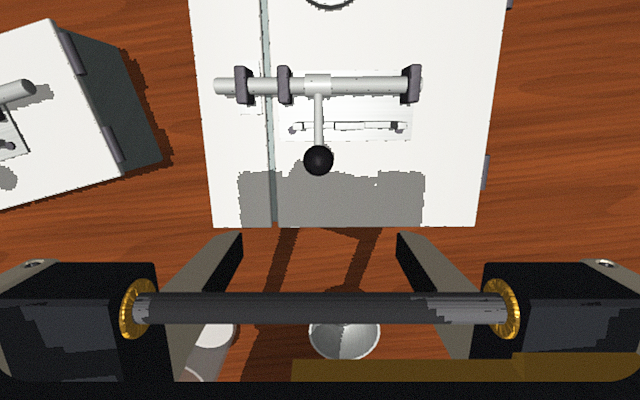

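The ball lies at (318,160), measured at (0.514, -0.153). That is about 48 mm further along the rod, and its top is at 0.157, against 0.1565 when it was down at the start. The bolt is through the keeper and the gripper is clear.

```bash
python3 -c "
from plant import robot
print(robot.close_job(), robot.read_state()['t'])"
```

```text
the job is handed in; nothing more can be done
the job is handed in; nothing more can be done
```

The square case is bolted shut and the job was handed in at about 10.4 s. I gripped the ball along the rod direction, swung the handle up about 0.84 rad, and slid the bolt across. I then lowered the handle into the other notch, let go and backed off.

- **Slide:** in the last wrist view the ball had moved about 48 mm, so the bolt sits at roughly 0.050 m with its tip through the keeper.
- **Handle:** the ball's top is at 0.157–0.158 m, against 0.1565 m when it was down in the first notch. It is therefore fully down, to within about 1 mm of depth noise.
- **Clearance:** the gripper is open and about 9 cm above and 4 cm to the side of where it let go of the ball. The force reading is only noise, about 1.5 N.
- **Narrow case:** I never moved near its bolt. I did not measure that bolt again at the end.

No check failed. The only slip was a 9 mm overshoot on the approach, which I corrected before gripping.

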